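Hold the pendulum angle gauge at its preset angle on a sprung stud

ROBOT

A 6-joint arm with a two-finger parallel gripper is mounted at the origin on the work surface. World frame = base frame: x ahead of the robot, y to its left, z up, the work surface at z = 0. Lengths are in m, angles in rad, forces in N, time in s.
With the tool pointing down it reaches from about 0.35 to 0.875 m from the base axis. Payload 4.2 kg.
Tool frame: the origin (TCP) lies midway between the tips of the shut fingers; the grasp point (between the pads) lies 19 mm behind it (bot.pinch_z is the distance from the TCP to the grasp point, in m); z points along the fingers, y is the line along which they close (so a half turn about z gives the same grasp; the last joint's range is limited). The gripper opens to 85 mm and grips with 20 to 120 N. Pads are 22 mm wide; open, the fingers measure 114 mm over their backs; the gripper's body (76 mm by 85 mm) begins 54 mm behind the grasp point. The pads swing forward as they close: fully open they stand 13 mm farther back than shut.
Start: joints at [1.452, 0.385, 0.008, 0, -1.194, -0.259], TCP at [0.231, 0.581, 0.231] pointing down, gripper open.
Joint ranges: [-3.14, 3.14], [-1.21, 2.06], [-1.07, 1.41], [-3.16, 2.05], [-2.99, -0.16], [-3.1, 3.1]. Speed limits (rad/s): [2.79, 2.79, 3.14, 3.14, 3.14, 3.14].

INTERFACE

Orientations are given as a unit quaternion [w, x, y, z].
In Python, from workcell import bot gives the robot as it stands.
- The arm moves only by the tool nudge_tcp, called after "Call:" as name(argument=value, ...) on one line, values as JSON. Schema: {"type":"object","properties":{"steps":{"type":"array","items":{"type":"array","items":{"type":"number"},"minItems":5,"maxItems":5},"minItems":1,"maxItems":10},"grip_n":{"type":"number"},"only":{"type":"string"},"quiet":{"type":"boolean"},"lines":{"type":"string"}},"required":["steps"],"additionalProperties":false}. steps is a list of rows, 1 to 10 of them, each of 5 numbers: the finger opening in m, then dx, dy, dz in shares of the most that a row can go, 1 being 50 mm, then a turn about the tool's z in shares of 2 rad (1.0 is 2 rad); each row shifts and turns the commanded pose from where the row before left it, along the tool's axes as they then stand; what a row does not reach is not made up. A row lasts 1/10 s, in which the tool goes at most 0.05 m and 0.15 rad, less where a joint would pass 70% of its speed; a pose out of reach is approached as far as the arm can. The fingers move at their own pace and stop on an object; grip_n is the grip in N (left out, the last holds). Time passes only in rows, so rows that do not move let the fingers close. The tool returns the time, the measured TCP pose, the force, the opening and the grip force at its end. only (a regular expression) keeps the lines of the reply that match it, lines (a string "A,B") keeps lines A to B, and quiet returns only ok. Input that does not fit is refused with a message, and nothing moves.
- bot.get_obs(): the state, without advancing time (a new reading comes with each control period).
- bot.grab_frame(name): name is "scene" or "side" or "wrist"; returns a dict with "color" (400x640x3 uint8, blue, green, red), "intrinsics" (3x3 intrinsics, pixels), "k1" (the pictures are not rectified: a ray, as slopes to the right and down, at radius r is drawn at 1 + k1 r^2 times it, then the intrinsics apply), "world_to_cam" (4x4, takes a point from world to camera coordinates). Camera axes: x right, y up, looking along -z (the intrinsics and any distortion apply to the point x, -y, -z); pixel columns grow to the right and rows downward; lengths in m; the calibration is good to about 2 mm. A picture is of the moment at which its call begins. There is no depth.
- bot.sign_off(): hands the job in; it is judged then, once.
The state is a dict: "t": time; "joint_positions": joint angles; "dq": joint speeds; "tau": joint torques, N m; "eef_pos": TCP position; "tcp_rot": TCP orientation; "contact_force": force on the tool from outside, world axes, zero at the start; "moment": the same for the moment, N m; "gripper_width": finger opening in m; "finger_force": force on a finger pad.
Only numpy, scipy, OpenCV 4.12 (cv2) and the standard library are available. Lean on these libraries where they do the work, as an engineer would, in place of code of your own. Each camera call takes 0.05 s, during which the arm holds its last target. There are 200 camera calls.

TASK

Pick up the pendulum angle gauge by the ribbed handle on its top and set the middle of its foot down level on the tall sprung stud of the stud block, pressing the stud gently about half-way in. Then rock the gauge on that stud, keeping the dial face upright, until its swinging pointer comes to rest in the gap between the two prongs of the index set on the dial, so that the bench camera can record it. Finish while holding it like that, still gripped, the stud still pressed about half-way and never down to its stop, and leave everything else on the bench where it is.

Things in the scene. Friction and masses are not known exactly. Their poses are not given: they have to be found in the camera images.
- gauge: Loose pendulum gauge, about 0.35 kg. Origin: centre of the foot's underside; z up, x out of the dial face (at first roughly away from the robot), y along the foot. Steel foot 32 (x) x 100 (y) x 12 mm; round aluminium dial case 110 mm across, x -12 to 12 mm, centre z = 72, top 127 mm; above it a grey ribbed handle block 20 (x) x 44 (y) mm, z = 122 to 168 mm.
- handle (a point): Grip point: middle of the handle block, 150 mm above the underside of the foot, on the gauge's z axis. Grip across its 20 mm thickness (gauge x).
- foot (a point): Centre of the flat underside of the gauge's foot (same as the gauge's origin).
- pointer (a joint): Swinging pointer, a free damped pendulum at the dial centre (72 mm up) turning about gauge x: hangs plumb after a second or two of swinging. 0 = straight to the foot; positive = tip towards gauge +y, rad. With the gauge rolled by r about its own x axis the settled value is -r.
- pointer_tip (a point): Tip of the pointer, 46 mm from the dial centre; its z axis points from the tip to the dial centre.
- index (a joint): Angle of the preset two-pronged index on the dial, same zero and sense as the pointer, between 0.24 and 0.44 rad (so towards gauge +y). Stiff: stays as set.
- index_gap (a point): Middle of the 10 mm gap between the index's two prongs, 46 mm from the dial centre, in the pointer tip's plane: pointer on mark = pointer tip here. The pointer is 3 mm wide.
- block: Fixed stud block: aluminium base 80 (x) x 110 (y) x 30 mm; origin centre of underside, z up. In its middle the tall sprung stud, in a fixed collar 26 mm across, 55 mm high; 36 mm from it at block -y a lower fixed round stud 16 mm across, top 64 mm up. A foot along block y can tip down freely towards block +y, but only some 0.27 rad (stud half pressed) towards -y before meeting the low stud.
- stud_top (a point): Top of the tall stud's ball head (20 mm ball, its centre 10 mm below this point), 80 mm above the bench when not pressed; it goes down with the stud.
- stud (a joint): How far the tall stud is pressed straight down, 0 to 0.012 m (stop). Spring: about 0.9 N to start, then 0.6 N per mm.
- canister: Bystander: small grey objective canister, 36 mm across, 55 mm high; origin centre of its underside. Leave alone.
- reagent: Bystander: amber bottle, 60 mm across, 130 mm high; origin centre of its underside. Leave alone.
- beaker: Bystander: clear beaker, 70 mm across, 85 mm high; origin centre of its underside. Leave alone.
- slidebox: Bystander: flat grey slide box 90 x 170 x 32 mm; origin centre of its underside. Leave alone.
- dish: Bystander: clear covered dish, 92 mm across, 15 mm high; origin centre of its underside. Leave alone.
- driver: Bystander: screwdriver lying down, 170 mm long; origin somewhere along its length. Leave alone.
- dropper: Bystander: little amber dropper bottle, 26 mm across, 60 mm high; origin centre of its underside. Leave alone.

How it is judged:
On the way, in this order (a step that is already met when the one before it is completed fails the run):
1. the gauge is lifted off the bench in the gripper (contact force between the fingers and gauge above 2 N and height (world z) of foot above 0.03 m and value of joint stud below 0.001 m), for 0.2 s.
2. its foot is set level (within 7 degrees) with its middle on the tall stud, pressing it at least 1.5 mm (contact force between the fingers and gauge above 2 N and horizontal distance between foot and stud_top below 0.018 m and value of joint stud above 0.0015 m and angle between gauge's own z axis and vertical below 0.12 rad), for 0.2 s.
At the end, for the whole second after the job is handed in: Gauge gripped (over 2 N) and still, mid-foot within 18 mm of the tall stud's axis and over 60 mm up; stud pressed 1.5 to 10.5 mm; pointer at rest (under 0.3 rad/s), within 8 degrees of plumb, tip within 4 mm of the middle of the index gap (contact force between the fingers and gauge above 2 N and horizontal distance between foot and stud_top below 0.018 m and value of joint stud between 0.0015 and 0.0105 m and distance between pointer_tip and index_gap below 0.004 m and angle between pointer_tip's own z axis and vertical below 0.14 rad and velocity of joint pointer between -0.3 and 0.3 rad/s and linear speed of gauge below 0.02 m/s and height (world z) of foot above 0.06 m); the arm keeps its last pose, push and grip.
It fails at once if the stud is pressed down to its stop (over 11.5 mm) (value of joint stud above 0.0115 m).
It fails at once if the gauge is tipped over (leans more than 45 degrees) (angle between gauge's own z axis and vertical above 0.785 rad).
It fails at once if a bystander is moved more than 30 mm (distance of any of canister, reagent, beaker, slidebox, dish, driver, dropper from where it was at the start of the episode above 0.03 m).
It also fails if it takes over 48 s, if anything falls off the work surface, if the arm or the gripper's body presses on something with over 40 N, if the wrist force passes 120 N, or if a joint passes its speed limit or range.

## Working session

There is one attempt and no reset: what is moved stays moved. The work goes in short steps, Python scripts to look and compute and a tool call to move; the robot and the scene stay as the last step left them, time stands still between calls to the robot, and variables do not carry over. Pictures are saved under pics/ and viewed, at most 13 in all, crops included, and the job is handed in when it is done.

```bash
ls; mkdir -p pics; python3 - <<'E'
from workcell import bot
import cv2
for n in("scene","side"):
    f=bot.grab_frame(n); cv2.imwrite(f"pics/{n}0.png",f["color"]); print(n,f["intrinsics"],f["k1"],f["world_to_cam"])
o=bot.get_obs(); print(o["t"],o["eef_pos"],o["tcp_rot"],o["gripper_width"],bot.pinch_z)
E
```

```text
pics
workcell.py
scene [[370.96887306   0.         315.38160257]
 [  0.         370.96887306 196.02393418]
 [  0.           0.           1.        ]] 0.014524696453562592 [[ 0.63402474  0.7732411   0.01052745 -0.41152797]
 [-0.59815381  0.4817415   0.64041951  0.27785701]
 [ 0.49012718 -0.41233884  0.76795314 -1.69066897]
 [ 0.          0.          0.          1.        ]]
side [[477.18142003   0.         313.38016968]
 [  0.         477.18142003 195.39991872]
 [  0.           0.           1.        ]] -0.14522486992189076 [[-0.93449763  0.35533166 -0.02129751  0.58146364]
 [-0.22106189 -0.53240192  0.81711678  0.04670313]
 [ 0.27900863  0.76830177  0.57607862 -1.60613906]
 [ 0.          0.          0.          1.        ]]
0.1 [0.23031648 0.580438   0.23032478] [ 9.89581303e-04  9.82199393e-01 -1.87838639e-01 -1.37523572e-04] 0.08570223885510489 0.0187
```

View pics/scene0.png

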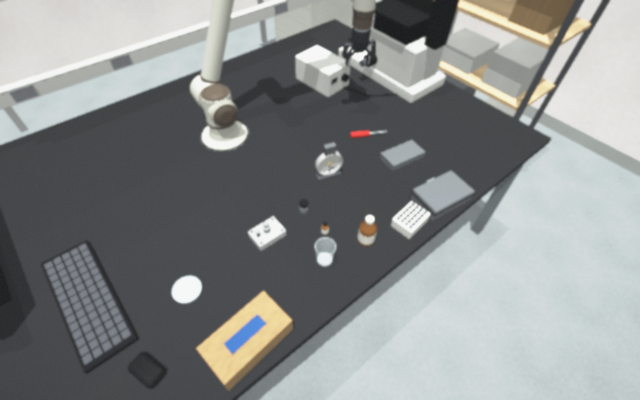

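View pics/side0.png

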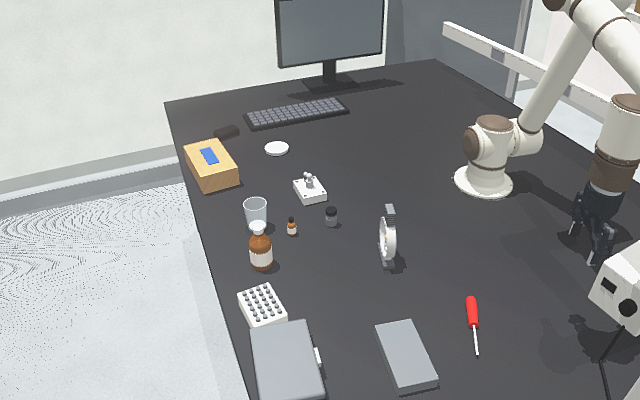

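Scene view: gauge at about (329,162), stud block at (267,232), canister at (304,206). Side view: gauge (389,238), block (310,189), canister (331,216). I'll enlarge these.

```bash
cat > h.py <<'E'
import numpy as np, cv2
from scipy.spatial.transform import Rotation as R
from workcell import bot
F=np.diag([1.,-1,-1])
def cal(f): return f["intrinsics"],np.array([f["k1"],0,0,0,0.]),F@f["world_to_cam"][:3,:3],F@f["world_to_cam"][:3,3]
def ray(f,p):
    K,d,r,t=cal(f); n=cv2.undistortPoints(np.array([[p]],float),K,d)[0,0]
    return -r.T@t, r.T@np.array([n[0],n[1],1])
def plane(f,p,z):
    c,v=ray(f,p); return c+v*(z-c[2])/v[2]
def tri(f1,p1,f2,p2):
    c1,v1=ray(f1,p1); c2,v2=ray(f2,p2); v1/=np.linalg.norm(v1); v2/=np.linalg.norm(v2)
    s=np.linalg.lstsq(np.c_[v1,-v2],c2-c1,rcond=None)[0]; a=c1+s[0]*v1; b=c2+s[1]*v2
    return (a+b)/2, np.linalg.norm(a-b)
def proj(f,P):
    K,d,r,t=cal(f); return cv2.projectPoints(np.atleast_2d(np.array(P,float)),cv2.Rodrigues(r)[0],t,K,d)[0][:,0]
def crop(f,x,y,w,h,W,H): return cv2.resize(f["color"][y:y+h,x:x+w],(W,H),interpolation=cv2.INTER_CUBIC)
def tool():
    o=bot.get_obs(); q=o["tcp_rot"]; return np.array(o["eef_pos"]),R.from_quat(np.r_[q[1:],q[0]]).as_matrix()
E
python3 - <<'E'
from h import *
s=bot.grab_frame("scene");d=bot.grab_frame("side")
a=np.hstack([crop(s,295,135,80,60,400,300),crop(s,235,200,80,60,400,300)])
b=np.hstack([crop(d,345,195,100,75,400,300),crop(d,265,155,80,60,400,300)])
cv2.imwrite("pics/m1.png",np.vstack([a,b]))
_,T=tool();print(T)
E
```

```text
[[ 9.29441959e-01 -3.68968150e-01 -3.86939697e-04]
 [-3.68968333e-01 -9.29441045e-01 -1.30867666e-03]
 [ 1.23222370e-04  1.35910749e-03 -9.99999069e-01]]
```

View pics/m1.png

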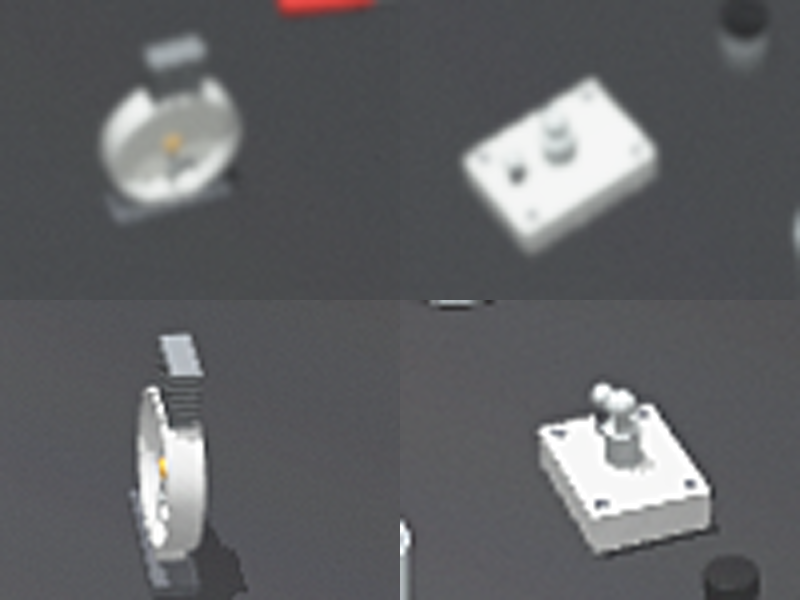

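Crops show the handle's top face, the foot, the orange hub, the block with its tall stud, and the low stud to the left of it in the scene view.

```bash
python3 - <<'E'
from h import *
s=bot.grab_frame("scene");d=bot.grab_frame("side")
np.set_printoptions(precision=4,suppress=True)
S=lambda L,x0,y0,k,X,Y:[((x-X)/k+x0-.5,(y-Y)/k+y0-.5) for x,y in L]
hs=S([(145,45),(200,37),(207,55),(150,68)],295,135,5,0,0)
hd=S([(160,336),(190,336),(203,376),(173,376)],345,195,4,0,300)
for f,h in((s,hs),(d,hd)):
    P=np.array([plane(f,p,.168) for p in h]);print("handle",P[:,:2],P.mean(0)[:2])
bs=S([(463,160),(593,77),(657,155),(528,240)],235,200,5,400,0)
bd=S([(540,432),(645,405),(710,490),(600,515)],265,155,5,400,300)
for f,h in((s,bs),(d,bd)):
    P=np.array([plane(f,p,.030) for p in h]);print("block",P[:,:2],P.mean(0)[:2]); e=np.diff(np.r_[P,P[:1]],axis=0);print(np.linalg.norm(e,axis=1),np.degrees(np.arctan2(e[:,1],e[:,0])))
print("stud tri",tri(s,S([(556,117)],235,200,5,400,0)[0],d,S([(624,392)],265,155,5,400,300)[0]))
print("low",plane(s,S([(515,162)],235,200,5,400,0)[0],.064))
print("foot front ends scene",plane(s,S([(118,221)],295,135,5,0,0)[0],0),plane(s,S([(235,190)],295,135,5,0,0)[0],0))
E
```

```text
handle [[0.4632 0.1901]
 [0.4826 0.2288]
 [0.5011 0.2196]
 [0.485  0.1766]] [0.483  0.2038]
handle [[0.4901 0.1815]
 [0.4721 0.189 ]
 [0.485  0.2299]
 [0.5025 0.2226]] [0.4874 0.2058]
block [[ 0.5318 -0.2176]
 [ 0.5294 -0.1035]
 [ 0.6148 -0.1082]
 [ 0.616  -0.2189]] [ 0.573  -0.1621]
[0.1141 0.0856 0.1108 0.0842] [ 91.2163  -3.1085 -89.3996 179.1042]
block [[ 0.615  -0.2118]
 [ 0.5391 -0.2158]
 [ 0.5364 -0.1063]
 [ 0.6106 -0.1074]] [ 0.5753 -0.1603]
[0.076  0.1095 0.0742 0.1045] [-177.0284   91.415    -0.815   -87.5855]
stud tri (array([ 0.5736, -0.1618,  0.0799]), np.float64(0.0018832993307289915))
low [ 0.5781 -0.2     0.064 ]
foot front ends scene [0.4733 0.1586 0.    ] [0.5075 0.257  0.    ]
```

The manual's scale: shifts go in shares of 50 mm and turns go in shares of 2 rad. Converting my numbers, 0.0375 m is 0.75, 0.0255 m is 0.51.

Call:
nudge_tcp(steps=[[0.085,0.75,0.51,0,0],[0.085,0.75,0.51,0,0],[0.085,0.75,0.51,0,0],[0.085,0.75,0.51,0,0],[0.085,0.75,0.51,0,0],[0.085,0.75,0.51,0,0],[0.085,0.75,0.51,0,0],[0.085,0.75,0.51,0,0],[0.085,0.75,0.51,0,0],[0.085,0.75,0.51,0,0]], grip_n=20)

```text
t: 1.3
eef_pos: [0.4858, 0.204, 0.2316]
tcp_rot: [-0.0, 0.982, -0.188, 0.0]
contact_force: [0.2, 0.5, 1.0]
gripper_width: 0.0846
finger_force: 0.0
```

Call:
nudge_tcp(steps=[[0.085,0,0,0,0.075],[0.085,0,0,0,0.075],[0.085,0,0,0,0.075],[0.085,0,0,0,0.075],[0.085,0,0,0,0.075],[0.085,0,0,0,0.075],[0.085,0,0,0,0.075],[0.085,0,0,0,0.075],[0.085,0,0,0,0.075],[0.085,0,0,0,0.075]])

```text
t: 2.3
eef_pos: [0.4849, 0.2055, 0.2313]
tcp_rot: [0.0, -0.588, 0.809, 0.0]
contact_force: [-0.1, 0.2, 0.5]
gripper_width: 0.0847
finger_force: 0.0
```

Call:
nudge_tcp(steps=[[0.085,0,0,0,0.01],[0.085,0,0,0,0],[0.085,0,0,0,0]])

```text
t: 2.6
eef_pos: [0.485, 0.2055, 0.2313]
tcp_rot: [0.0, -0.583, 0.812, 0.0]
contact_force: [0.2, -0.5, -0.2]
gripper_width: 0.085
finger_force: 0.0
```

```bash
python3 - <<'E'
from h import *
p,T=tool();print(p,T[:,0],T[:,1],np.degrees(np.arctan2(T[1,1],T[0,1])));print(bot.get_obs()["joint_positions"])
print("to go (tool)",T.T@(np.array([.485,.205,.135])-p))
w=bot.grab_frame("wrist");cv2.imwrite("pics/w1.png",w["color"]);print(proj(w,[.485,.205,.168]))
E
```

```text
[0.48498154 0.20554799 0.23132152] [-3.19278247e-01 -9.47661014e-01 -6.11527957e-05] [-9.47661016e-01  3.19278245e-01  2.96921563e-05] 161.38071813794636
[ 7.09074441e-01  2.17597305e-01 -2.31560382e-01 -6.30409273e-05
 -1.12160127e+00 -1.03401484e+00]
to go (tool) [ 0.0005193  -0.00019532  0.09632149]
[[317.45915222 207.62015537]]
```

View pics/w1.png

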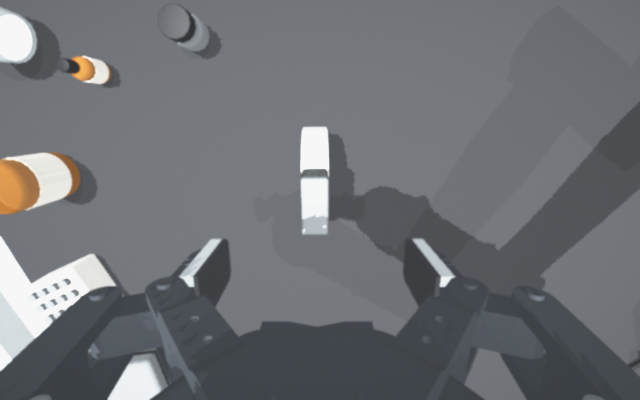

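The wrist view shows the handle top centred at (315,206), against (317,208) predicted, and aligned with the fingers. I'll descend and grip.

In the tool's units: 0.03 m is 0.6, 0.006 m is 0.12.

Call:
nudge_tcp(steps=[[0.085,0,0,0.6,0],[0.085,0,0,0.6,0],[0.085,0,0,0.6,0],[0.085,0,0,0.12,0],[0.085,0,0,0,0],[0.02,0,0,0,0],[0.01,0,0,0,0],[0.01,0,0,0,0],[0.01,0,0,0,0],[0.01,0,0,0,0]], grip_n=40)

```text
t: 3.65
eef_pos: [0.4855, 0.2059, 0.1361]
tcp_rot: [0.001, -0.583, 0.813, -0.0]
contact_force: [0.0, 0.8, 3.1]
gripper_width: 0.0193
finger_force: 41.0
```

Call:
nudge_tcp(steps=[[0.01,0,0,0,0],[0.01,0,0,0,0],[0.01,0,0,0,0]])

```text
t: 3.95
eef_pos: [0.4855, 0.2059, 0.136]
tcp_rot: [0.001, -0.583, 0.813, -0.0]
contact_force: [0.7, 0.9, 5.3]
gripper_width: 0.0192
finger_force: 41.4
```

Call:
nudge_tcp(steps=[[0.01,0,0,-0.4,0],[0.01,0,0,-0.6,0],[0.01,0,0,-0.6,0],[0.01,0,0,-0.6,0],[0.01,0,0,-0.6,0],[0.01,0,0,0,0],[0.01,0,0,0,0],[0.01,0,0,0,0]])

```text
t: 4.75
eef_pos: [0.4835, 0.2048, 0.2725]
tcp_rot: [-0.003, -0.582, 0.813, 0.0]
contact_force: [-0.4, -0.1, -3.2]
gripper_width: 0.0195
finger_force: 40.0
```

```bash
python3 - <<'E'
from h import *
s=bot.grab_frame("scene");d=bot.grab_frame("side")
p,T=tool();print(p,proj(s,p),proj(d,p))
q=proj(s,p)[0].astype(int);r=proj(d,p)[0].astype(int)
cv2.imwrite("pics/m2.png",np.hstack([crop(s,q[0]-50,q[1]-50,100,125,400,500),crop(d,r[0]-50,r[1]-50,100,125,400,500)]));print(q,r)
E
```

```text
[0.484057   0.20501987 0.2729884 ] [[331.24831838 122.8349917 ]] [[393.96334916 173.37681221]]
[331 122] [393 173]
```

View pics/m2.png

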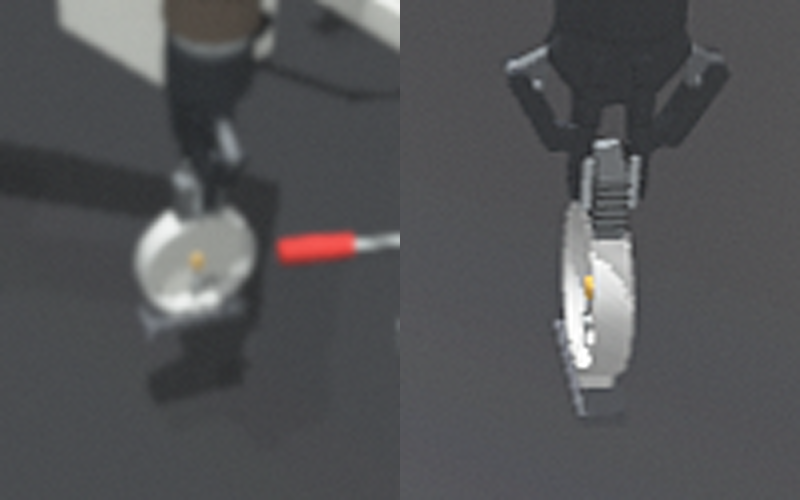

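Gauge is gripped and hanging upright (hub at about (196,260) in the left crop). Carrying it over the stud block.

In the tool's units: 0.035 m is 0.7, 0.0235 m is 0.47.

Call:
nudge_tcp(steps=[[0.01,0.3,-0.2,0,0],[0.01,0.7,-0.44,0,0],[0.01,0.7,-0.44,0,0],[0.01,0.7,-0.44,0,0],[0.01,0.7,-0.44,0,0],[0.01,0.7,-0.44,0,0],[0.01,0.7,-0.44,0,0],[0.01,0.7,-0.44,0,0],[0.01,0.7,-0.44,0,0],[0.01,0.47,-0.334,0,0]])

```text
t: 5.85
eef_pos: [0.5743, -0.1636, 0.2735]
tcp_rot: [-0.001, -0.582, 0.813, 0.001]
contact_force: [0.7, 1.4, -3.5]
gripper_width: 0.0195
finger_force: 40.1
```

Call:
nudge_tcp(steps=[[0.01,0,0,0,-0.05],[0.01,0,0,0,-0.05],[0.01,0,0,0,-0.05],[0.01,0,0,0,-0.02],[0.01,0,0,0,0],[0.01,0,0,0,0]])

```text
t: 6.45
eef_pos: [0.5744, -0.1611, 0.2742]
tcp_rot: [0.001, 0.711, -0.703, -0.001]
contact_force: [-0.1, -1.2, -4.2]
gripper_width: 0.0196
finger_force: 40.2
```

```bash
python3 - <<'E'
from h import *
p,T=tool();print(p,np.degrees(np.arctan2(T[1,1],T[0,1])),T.T@(np.array([.5745,-.1615,.215])-p))
E
```

```text
[ 0.57437353 -0.16108819  0.27421353] -179.31034369293084 [ 0.00042642 -0.00024076  0.05921308]
```

In the tool's units: 0.02 m is 0.4, 0.015 m is 0.3.

Call:
nudge_tcp(steps=[[0.01,0,0,0.3,0],[0.01,0,0,0.4,0],[0.01,0,0,0.3,0],[0.01,0,0,0.12,0],[0.01,0,0,0,0],[0.01,0,0,0,0]])

```text
t: 7.05
eef_pos: [0.5752, -0.1613, 0.2201]
tcp_rot: [-0.0, 0.712, -0.702, 0.001]
contact_force: [0.0, 0.1, -3.3]
gripper_width: 0.0199
finger_force: 40.2
```

Call:
nudge_tcp(steps=[[0.01,0,0,0.04,0],[0.01,0,0,0.04,0],[0.01,0,0,0.04,0],[0.01,0,0,0,0],[0.01,0,0,0,0],[0.01,0,0,0,0]])

```text
t: 7.65
eef_pos: [0.575, -0.1612, 0.2138]
tcp_rot: [-0.0, 0.712, -0.702, 0.001]
contact_force: [0.6, -0.3, -1.4]
gripper_width: 0.0198
finger_force: 40.6
```

```bash
python3 - <<'E'
from h import *
s=bot.grab_frame("scene");d=bot.grab_frame("side")
p,T=tool();print(p)
q=proj(s,[.574,-.161,.12])[0].astype(int);r=proj(d,[.574,-.161,.12])[0].astype(int);print(q,r)
cv2.imwrite("pics/m3.png",np.hstack([crop(s,q[0]-40,q[1]-50,80,100,400,500),crop(d,r[0]-40,r[1]-50,80,100,400,500)]))
E
```

```text
[ 0.57503708 -0.16121107  0.2137213 ]
[264 215] [308 162]
```

View pics/m3.png

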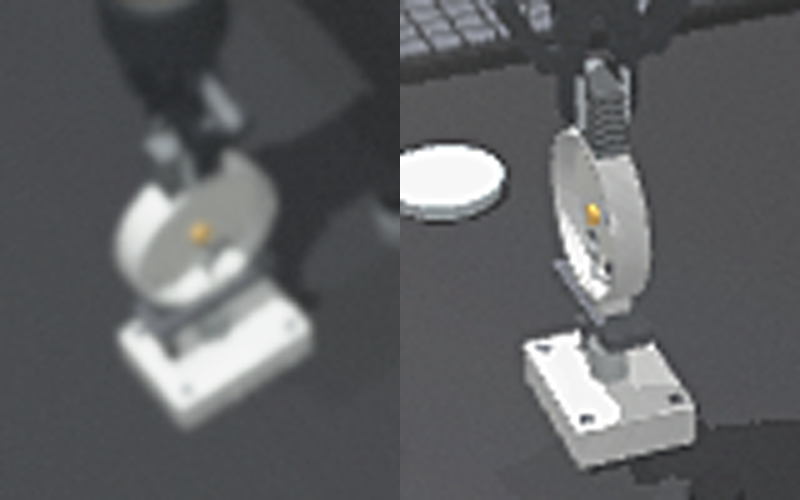

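The foot sits over the stud in both views (hub at (200,232) left, (594,213) right) and the force is up by 2 N, so contact has just begun. Pressing to about half-way.

In the tool's units: 0.002 m is 0.04, 0.001 m is 0.02.

Call:
nudge_tcp(steps=[[0.01,0,0,0.04,0],[0.01,0,0,0.04,0],[0.01,0,0,0.02,0],[0.01,0,0,0,0],[0.01,0,0,0,0],[0.01,0,0,0,0],[0.01,0,0,0,0]])

```text
t: 8.45
eef_pos: [0.575, -0.1612, 0.2086]
tcp_rot: [-0.0, 0.712, -0.702, 0.0]
contact_force: [0.6, 0.6, 1.9]
gripper_width: 0.0194
finger_force: 40.9
```

```bash
python3 - <<'E'
from h import *
F=[]
for i in range(5): bot.grab_frame("side"); F.append(bot.get_obs()["contact_force"])
print(np.mean(F,0),tool()[0],tool()[1])
E
```

```text
[1.2840962  0.16536794 1.48105373] [ 0.5749609  -0.16119839  0.20849589] [[ 1.30233177e-02 -9.99914843e-01  8.36212309e-04]
 [-9.99915184e-01 -1.30234252e-02 -1.23247523e-04]
 [ 1.34127376e-04 -8.34536293e-04 -9.99999643e-01]]
```

In the tool's units: -0.003 m is -0.06, 0.0005 m is 0.01.

Call:
nudge_tcp(steps=[[0.01,0,0,0,0],[0.01,-0.06,0,0,0],[0.01,-0.06,0,0,0],[0.01,-0.06,0,0,0],[0.01,-0.06,0,0.01,0],[0.01,-0.06,0,0.01,0],[0.01,0,0,0,0],[0.01,0,0,0,0]], grip_n=20)

```text
t: 9.5
eef_pos: [0.5742, -0.1459, 0.2072]
tcp_rot: [0.0, 0.712, -0.702, -0.0]
contact_force: [0.2, -2.3, 2.6]
gripper_width: 0.0198
finger_force: 41.1
```

```bash
python3 - <<'E'
from h import *
s=bot.grab_frame("scene");d=bot.grab_frame("side")
F=[];M=[]
for i in range(4): bot.grab_frame("side"); o=bot.get_obs();F.append(o["contact_force"]);M.append(o["moment"])
print(np.mean(F,0),np.mean(M,0),tool()[0])
q=[264,215];r=[308,162]
cv2.imwrite("pics/m4.png",np.hstack([crop(s,q[0]-40,q[1]-50,80,100,400,500),crop(d,r[0]-40,r[1]-50,80,100,400,500)]))
E
```

```text
[-0.04651296 -0.98997176  2.42076341] [-0.60535778  0.25905353 -0.00676329] [ 0.57423073 -0.14606187  0.20717824]
```

View pics/m4.png

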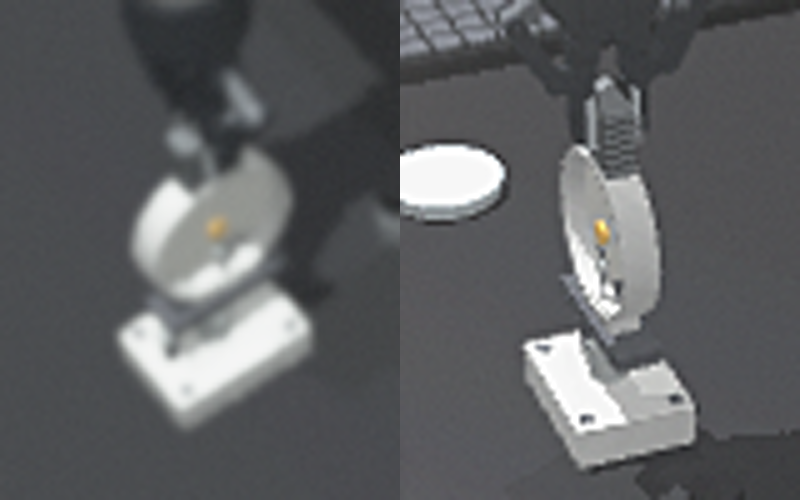

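The foot slid across the ball instead of the gauge pivoting in the pads. I'll lift off, show the dial closer to the scene camera to read the index, then tilt the gauge in the grip by pushing the foot's +y end against the fixed block's end face.

In the tool's units: -0.05 m is -1, -0.04 m is -0.8.

Call:
nudge_tcp(steps=[[0.01,0,0,-0.4,0],[0.01,0,0,-0.8,0],[0.01,0,0,-1,0],[0.01,0,0,-1,0],[0.01,0,0,-1,0],[0.01,0,0,-1,0],[0.01,0,0,0,0]], grip_n=40)

```text
t: 10.5
eef_pos: [0.5759, -0.1464, 0.4742]
tcp_rot: [-0.005, 0.712, -0.702, 0.005]
contact_force: [0.4, 0.5, -2.7]
gripper_width: 0.0196
finger_force: 40.4
```

```bash
python3 - <<'E'
from h import *
s=bot.grab_frame("scene");c,_=ray(s,(320,200));p,T=tool();print("cam",c,"tool",p,np.degrees(np.arctan2(c[1]-p[1],c[0]-p[0])))
d=bot.grab_frame("side");print("canister",plane(s,(304,206),.03),plane(d,(331,216),.03),"dish",plane(s,(187,289),.008),plane(d,(277,148),.01),"beaker",plane(s,(325,255),.03))
E
```

```text
cam [ 1.25576295 -0.51277341  1.12474183] tool [ 0.57534613 -0.14549548  0.46958725] -28.359451386123062
canister [0.56798451 0.01078246 0.03      ] [0.57006147 0.01229149 0.03      ] dish [ 0.58518734 -0.48277725  0.008     ] [ 0.58764383 -0.47825896  0.01      ] beaker [ 0.77901657 -0.06475332  0.03      ]
```

In the tool's units: -0.02 m is -0.4, 0.0125 m is 0.25, 0.12 rad / 2 = 0.06.

Call:
nudge_tcp(steps=[[0.01,0.25,-0.4,-0.4,0],[0.01,0.25,-0.4,-0.4,0],[0.01,0.25,-0.4,-0.4,0],[0.01,0.25,-0.4,-0.4,0],[0.01,0,0,0,0.06],[0.01,0,0,0,0.06],[0.01,0,0,0,0.06],[0.01,0,0,0,0.045],[0.01,0,0,0,0],[0.01,0,0,0,0]])

```text
t: 11.6
eef_pos: [0.6558, -0.1947, 0.5446]
tcp_rot: [-0.002, -0.538, 0.843, 0.002]
contact_force: [-0.5, 0.3, -3.9]
gripper_width: 0.0194
finger_force: 40.7
```

Call:
nudge_tcp(steps=[[0.01,0,0,0,0],[0.01,0,0,0,0],[0.01,0,0,0,0],[0.01,0,0,0,0],[0.01,0,0,0,0],[0.01,0,0,0,0],[0.01,0,0,0,0],[0.01,0,0,0,0]])

```text
t: 12.4
eef_pos: [0.6551, -0.1951, 0.5473]
tcp_rot: [0.0, -0.537, 0.844, 0.0]
contact_force: [-1.1, 0.1, -3.0]
gripper_width: 0.0192
finger_force: 40.7
```

```bash
python3 - <<'E'
from h import *
fs=[bot.grab_frame("scene") for _ in range(6)]
s=fs[0].copy(); s["color"]=np.mean([f["color"] for f in fs],0).astype(np.uint8)
p,T=tool();D=p+[0,0,-.136+.072];q=proj(s,D)[0];print(p,T[:,1],q);q=q.astype(int)
cv2.imwrite("pics/dial.png",crop(s,q[0]-30,q[1]-30,60,60,600,600));np.savez("dial.npz",im=s["color"],p=p,T=T)
print(q, bot.get_obs()["joint_positions"])
E
```

```text
[ 0.65511213 -0.19509225  0.54730438] [-9.06038372e-01  4.23195544e-01  3.50040951e-05] [257.99319332 154.97163734]
[257 154] [-5.34742224e-02  5.48461684e-01  1.04883659e+00 -5.87759749e-06
 -2.07120690e+00 -3.83497965e-01]
```

View pics/dial.png

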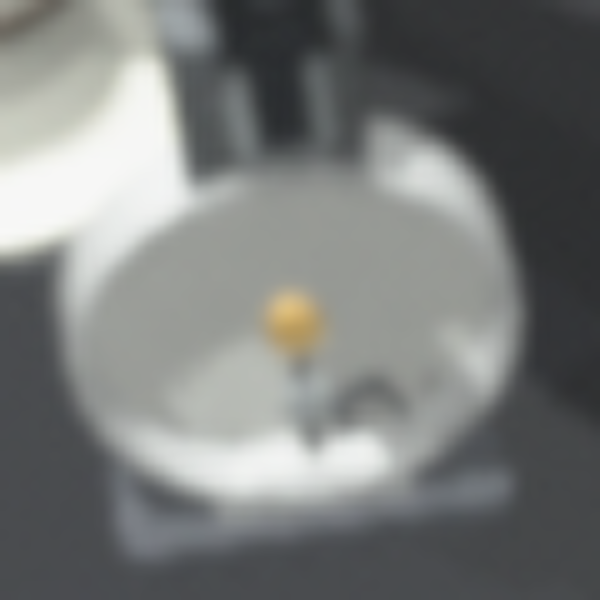

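The dial is clear. Hub at (293,322), pointer from there to its tip at about (316,452), and the index's dark fork yoke at about (340–405, 385–405), to the right (+y). I'll convert to dial angles.

```bash
python3 - <<'E'
from h import *
from scipy.ndimage import map_coordinates
z=np.load("dial.npz");s=bot.grab_frame("scene");p,T=z["p"],z["T"]
gx=-T[:,1];gy=-T[:,0];gz=-T[:,2]
C=p+[0,0,-.136+.072]
pix=lambda x,a,r: (proj(s,C+gx*x+r*(np.sin(a)*gy-np.cos(a)*gz))-[[227,124]]+.5)*10
for x in(0,.006,.012): print(x,"hub",pix(x,0,0),"tip",pix(x,0,.046),"rim",pix(x,1.571,.055),pix(x,-1.571,.055))
g=z["im"].mean(2)
A=np.arange(-.3,.95,.05)
for x in(.004,):
  print("a*100",*["%4d"%round(a*100) for a in A])
  for r in np.arange(.014,.054,.003):
    P=np.array([proj(s,C+gx*x+r*(np.sin(a)*gy-np.cos(a)*gz))[0] for a in A])
    v=map_coordinates(g,[P[:,1],P[:,0]],order=1);print("%5.3f"%r,*["%4d"%k for k in v])
E
```

```text
0 hub [[314.93193318 314.71637343]] tip [[334.37513713 444.6553782 ]] rim [[533.99073952 278.4438273 ]] [[ 91.28986054 351.62571616]]
0.006 hub [[318.63463597 331.22448636]] tip [[338.01279094 461.05174623]] rim [[538.53218935 294.64035093]] [[ 94.11817373 368.45634865]]
0.012 hub [[322.36703857 347.86632156]] tip [[341.67856093 477.57617852]] rim [[543.10991498 310.96674104]] [[ 96.96918453 385.4247589 ]]
a*100  -30  -25  -20  -15  -10   -5    0    5   10   15   20   25   30   35   40   45   50   55   60   65   70   75   80   85   90
0.014  140  144  147  151  152  152  153  153  153  152  152  151  151  150  150  150  150  150  150  150  151  151  151  151  151
0.017  147  150  154  158  159  159  159  156  154  152  150  149  148  148  148  149  148  148  149  149  150  150  150  150  150
0.020  161  159  162  165  164  163  161  155  150  147  144  141  140  140  140  139  140  141  144  145  146  148  149  150  150
0.023  166  162  161  161  160  157  153  146  140  135  130  128  125  124  124  125  127  130  134  139  143  146  148  149  149
0.026  162  157  154  153  151  147
[... 574 characters left out ...]
  130  134  144  145  143  142  141  145  149
0.041  229  221  194  173  173  191  204  204  204  203  196  179  164  154  147  141  142  148  150  150  149  148  149  151  155
0.044  238  234  220  204  201  215  226  229  230  228  216  195  173  162  155  152  153  155  155  155  154  152  152  154  161
0.047  240  238  231  222  219  226  233  236  237  235  225  204  180  167  162  159  158  157  155  154  152  151  151  156  167
0.050  237  235  231  226  223  227  231  233  233  232  225  207  180  170  166  162  157  152  149  147  145  144  146  154  164
0.053  228  227  224  220  218  218  220  222  223  222  216  197  178  169  162  159  148  140  134  132  130  129  132  137  138
```

```bash
python3 - <<'E'
from h import *
from scipy.ndimage import map_coordinates
z=np.load("dial.npz");s=bot.grab_frame("scene");p,T=z["p"],z["T"]
gx=-T[:,1];gy=-T[:,0];gz=-T[:,2]
C=p+[0,0,-.136+.072]
g=z["im"].mean(2);A=np.arange(-.3,.95,.05)
print("a*100",*["%4d"%round(a*100) for a in A])
for r in np.arange(.014,.054,.003):
    P=np.array([proj(s,C+gx*.004+r*(np.sin(a)*gy-np.cos(a)*gz))[0] for a in A])-[2.3,0]
    v=map_coordinates(g,[P[:,1],P[:,0]],order=1);print("%5.3f"%r,*["%4d"%k for k in v])
u=np.linspace(-.06,.08,351);v=np.linspace(-.06,.02,201);U,V=np.meshgrid(u,v[::-1])
P=proj(s,C+gx*.004+U.reshape(-1,1)*gy+V.reshape(-1,1)*gz).reshape(201,351,2).astype(np.float32)-np.float32([2.3,0])
im=cv2.remap(z["im"],P[...,0],P[...,1],cv2.INTER_CUBIC)
im=cv2.createCLAHE(3,(4,4)).apply(cv2.cvtColor(im,cv2.COLOR_BGR2GRAY));im=cv2.resize(im,(702,402))
cv2.imwrite("pics/rect.png",im)
E
```

```text
a*100  -30  -25  -20  -15  -10   -5    0    5   10   15   20   25   30   35   40   45   50   55   60   65   70   75   80   85   90
0.014  168  163  157  151  145  142  140  138  138  141  144  147  149  150  151  152  152  152  152  152  152  152  152  152  151
0.017  175  172  166  159  152  149  147  145  148  152  155  155  155  155  153  152  152  151  151  151  151  151  151  151  151
0.020  181  179  175  171  166  162  158  157  159  162  161  160  159  155  153  151  150  149  149  149  149  150  150  151  151
0.023  182  180  178  174  170  166  161  161  163  162  161  159  154  149  145  143  143  143  143  143  145  146  147  149  150
0.026  181  178  174  169  164  160  157  157  157  155  152  146  140  135  131  129  128  128  130  131  135  139  144  146  148
0.029  182  178  173  166  159  153  149  148  146  143  137  130  125  119  116  115  116  114  115  118  125  133  139  145  148
0.032  185  184  179  171  161  150  143  140  139  136  128  121  114  116  117  117  114  112  111  113  121  132  141  145  148
0.035  194  196  193  185  172  152  140  136  140  
[... 164 characters left out ...]
  130  123  119  122  132  141  144  145  144
0.041  225  229  230  227  215  184  163  165  177  183  179  174  168  160  152  145  138  130  125  130  139  144  142  140  141
0.044  235  238  238  237  229  208  188  194  208  217  213  209  203  186  167  155  146  138  136  143  147  146  145  142  145
0.047  239  240  240  239  235  224  211  219  228  231  232  231  223  202  176  162  153  148  150  152  153  152  150  150  151
0.050  238  237  237  236  234  228  223  228  232  234  236  237  228  207  181  166  160  157  157  156  156  154  153  152  154
0.053  232  229  228  228  227  224  221  222  226  229  232  232  226  207  179  170  164  161  157  154  152  151  150  150  156
```

View pics/rect.png

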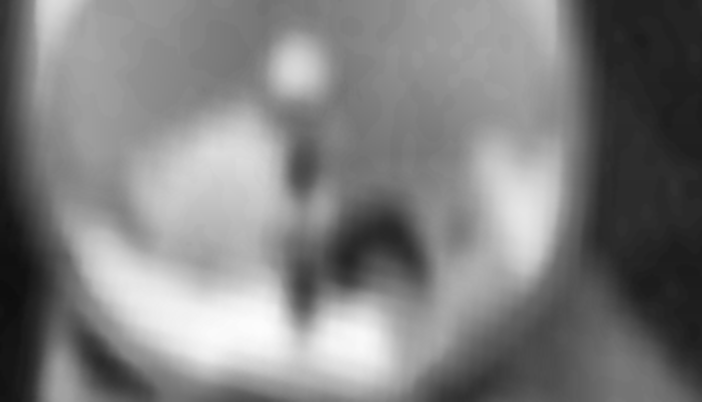

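The rectified dial has its centre at (300,100), 5 px/mm. The pointer runs straight down at x = 303, and the index prongs are at about (335,275) and (425,280). That puts the gap at about 0.42 rad. Next: beside the block's −y end face to tilt the gauge in the grip.

In the tool's units: 0.0225 m is 0.45, 0.02 m is 0.4, -0.12 rad / 2 = -0.06.

Call:
nudge_tcp(steps=[[0.01,0,0,0,-0.06],[0.01,0,0,0,-0.06],[0.01,0,0,0,-0.06],[0.01,0,0,0,-0.045],[0.01,0.45,0.4,0,0],[0.01,0.45,0.4,0,0],[0.01,0.45,0.4,0,0],[0.01,0.45,0.4,0,0],[0.01,0,0,0,0]])

```text
t: 13.7
eef_pos: [0.5732, -0.2888, 0.5494]
tcp_rot: [0.0, 0.71, -0.704, 0.001]
contact_force: [-1.0, 1.1, -2.1]
gripper_width: 0.0192
finger_force: 40.8
```

Call:
nudge_tcp(steps=[[0.01,0,0,0.6,0],[0.01,0,0,1,0],[0.01,0,0,1,0],[0.01,0,0,1,0],[0.01,0,0,1,0],[0.01,0,0,0.8,0],[0.01,0,0,0.4,0],[0.01,0,0,0,0],[0.01,0,0,0,0]])

```text
t: 14.6
eef_pos: [0.5771, -0.2863, 0.2582]
tcp_rot: [0.0, 0.712, -0.702, 0.001]
contact_force: [1.1, -0.7, -2.5]
gripper_width: 0.0197
finger_force: 40.8
```

```bash
python3 - <<'E'
from h import *
p,T=tool();print(p,np.degrees(np.arctan2(T[1,1],T[0,1])),"to go",T.T@(np.array([.575,-.2785,.148])-p))
E
```

```text
[ 0.57705758 -0.28629029  0.25822674] -179.21921673771993 to go [-0.00794226  0.00205791  0.11021588]
```

The manual's scale: shifts go in shares of 50 mm and turns go in shares of 2 rad. Converting my numbers, 0.04 m is 0.8, 0.03 m is 0.6.

Call:
nudge_tcp(steps=[[0.01,0,0,0.6,0],[0.01,0,0,0.8,0],[0.01,0,0,0.6,0],[0.01,0,0,0.2,0],[0.01,0,0,0,0],[0.01,0,0,0,0]])

```text
t: 15.2
eef_pos: [0.5783, -0.2869, 0.1502]
tcp_rot: [-0.001, 0.712, -0.702, 0.003]
contact_force: [0.5, -0.2, -3.4]
gripper_width: 0.0195
finger_force: 40.8
```

Call:
nudge_tcp(steps=[[0.01,-0.2,0,0,0],[0.01,-0.12,0,0,0],[0.01,-0.12,0,0,0],[0.01,-0.12,0,0,0],[0.01,-0.12,0,0,0],[0.01,0,0,0,0]])

```text
t: 15.8
eef_pos: [0.5763, -0.252, 0.1481]
tcp_rot: [-0.0, 0.712, -0.702, 0.001]
contact_force: [-0.0, -2.6, -2.4]
gripper_width: 0.019
finger_force: 40.9
```

Side force is steady at about 2.6 N, so the gauge is pivoting in the pads. Carrying on.

In the tool's units: -0.006 m is -0.12, -0.004 m is -0.08.

Call:
nudge_tcp(steps=[[0.01,-0.12,0,0,0],[0.01,-0.12,0,0,0],[0.01,-0.12,0,0,0],[0.01,-0.12,0,0,0],[0.01,-0.12,0,0,0],[0.01,-0.12,0,0,0],[0.01,-0.12,0,0,0],[0.01,-0.08,0,0,0],[0.01,0,0,0,0]])

```text
t: 16.7
eef_pos: [0.5761, -0.2064, 0.1493]
tcp_rot: [-0.0, 0.712, -0.702, 0.002]
contact_force: [0.2, -4.9, 3.2]
gripper_width: 0.0197
finger_force: 43.5
```

Call:
nudge_tcp(steps=[[0.01,0.16,0,0,0],[0.01,0.16,0,-0.4,0],[0.01,0,0,-0.8,0],[0.01,0,0,-0.8,0],[0.01,0,0,-0.8,0],[0.01,0,0,0,0],[0.01,0,0,0,0],[0.01,0,0,0,0]], grip_n=60)

```text
t: 17.5
eef_pos: [0.5741, -0.2212, 0.284]
tcp_rot: [0.001, 0.712, -0.703, -0.003]
contact_force: [0.5, -0.0, -3.6]
gripper_width: 0.0192
finger_force: 60.8
```

```bash
python3 - <<'E'
from h import *
fs=[bot.grab_frame("scene") for _ in range(6)]
s=fs[0].copy(); s["color"]=np.mean([f["color"] for f in fs],0).astype(np.uint8)
p,T=tool();r=.4;gy=np.array([0,1,0]);H=p+[0,0,.0187];D=H+.083*np.array([0,-np.sin(r),-np.cos(r)])
q=proj(s,D)[0].astype(int);print(p,q);np.savez("dial2.npz",im=s["color"],p=p,T=T)
cv2.imwrite("pics/dial2.png",crop(s,q[0]-25,q[1]-25,50,50,600,600))
E
```

```text
[ 0.57523402 -0.22202911  0.28627523] [236 209]
```

View pics/dial2.png

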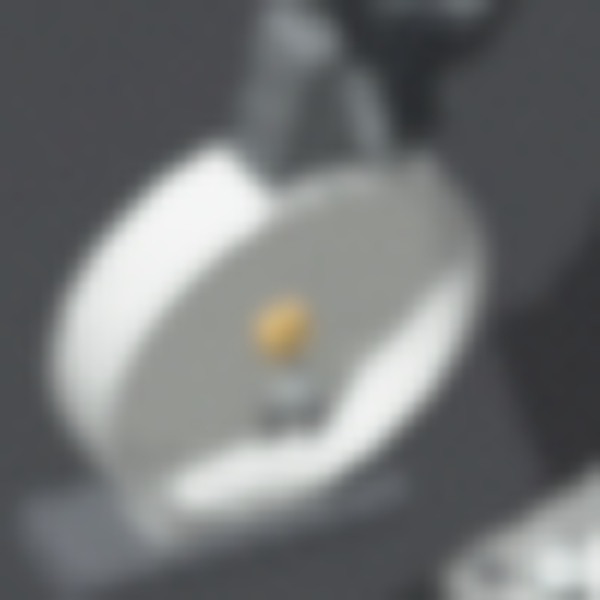

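The gauge is now tilted and the pointer lies on the index at about (290,415). I'll bring it near the camera again for a finer reading.

In the tool's units: -0.045 m is -0.9, -0.04 m is -0.8, 0.06 rad / 2 = 0.03.

Call:
nudge_tcp(steps=[[0.01,0,-0.16,-0.6,0],[0.01,0,-0.32,-0.9,0],[0.01,0,-0.32,-0.9,0],[0.01,0,-0.32,-0.9,0],[0.01,0,-0.32,-0.9,0],[0.01,0,-0.16,-0.8,0.03],[0.01,0,0,0,0.06],[0.01,0,0,0,0.06],[0.01,0,0,0,0.06],[0.01,0,0,0,0.015]], grip_n=60)

```text
t: 18.8
eef_pos: [0.6559, -0.2211, 0.5366]
tcp_rot: [-0.0, -0.537, 0.844, 0.0]
contact_force: [0.5, 0.4, -2.9]
gripper_width: 0.0192
finger_force: 60.9
```

Call:
nudge_tcp(steps=[[0.01,0,0,0,0],[0.01,0,0,0,0],[0.01,0,0,0,0],[0.01,0,0,0,0],[0.01,0,0,0,0],[0.01,0,0,0,0],[0.01,0,0,0,0],[0.01,0,0,0,0],[0.01,0,0,0,0],[0.01,0,0,0,0]])

```text
t: 19.8
eef_pos: [0.6555, -0.2211, 0.5372]
tcp_rot: [-0.0, -0.537, 0.844, 0.0]
contact_force: [-0.2, 0.6, -3.7]
gripper_width: 0.0186
finger_force: 60.9
```

```bash
cat > hub.py <<'E'
from h import *
def hub(im,q,w=25):
    x,y=int(q[0])-w,int(q[1])-w; c=im[y:y+2*w,x:x+2*w].astype(float)
    m=np.clip(np.minimum(c[...,2],c[...,1]+30)-c[...,0]-40,0,None); Y,X=np.mgrid[:2*w,:2*w]
    return np.array([(m*X).sum(),(m*Y).sum()])/m.sum()+[x,y]
def tilt(s,im,p,T,x=.012):
    gx,gy,gz=-T[:,1],-T[:,0],-T[:,2]; H=p+gz*.0187
    h=hub(im,proj(s,H-gz*.08-gy*.012)[0]); c,v=ray(s,h)
    o=H+gx*x; P=c+v*((o-c)@gx)/(v@gx); d=P-H
    return np.arctan2(-d@gy,-d@gz), np.hypot(d@gy,d@gz), h, P
E
python3 - <<'E'
from hub import *
fs=[bot.grab_frame("scene") for _ in range(6)]
s=fs[0].copy(); s["color"]=np.mean([f["color"] for f in fs],0).astype(np.uint8)
p,T=tool();np.savez("dial3.npz",im=s["color"],p=p,T=T)
for n in("dial","dial2","dial3"):
    z=np.load(n+".npz")
    for x in(.006,.014): print(n,x,tilt(s,z["im"],z["p"],z["T"],x)[:3])
t,_,h,P=tilt(s,s["color"],p,T,.012)
gx,gy,gz=-T[:,1],-T[:,0],-T[:,2]; C=P+gx*(.004-.012)
u=np.linspace(-.05,.05,301);v=np.linspace(.02,-.06,241);U,V=np.meshgrid(u,v)
Q=proj(s,C+U.reshape(-1,1)*gy+V.reshape(-1,1)*gz).reshape(241,301,2).astype(np.float32)
im=cv2.cvtColor(cv2.remap(s["color"],Q[...,0],Q[...,1],cv2.INTER_CUBIC),cv2.COLOR_BGR2GRAY)
b=cv2.resize(crop(s,int(h[0])-15,int(h[1])-8,30,30,300,300),(482,482))
a=cv2.resize(cv2.createCLAHE(3,(4,4)).apply(im),(300,241))
out=np.zeros((482,800),np.uint8);out[:241,:300]=a;out[:,318:]=cv2.normalize(cv2.cvtColor(b,cv2.COLOR_BGR2GRAY),None,0,255,cv2.NORM_MINMAX);out[241:,:300]=cv2.resize(im,(300,241))
cv2.imwrite("pics/rect3.png",out);print(p,h)
E
```

```text
dial 0.006 (np.float64(0.07312544702396326), np.float64(0.07844841357437334), array([255.84036939, 155.6939314 ]))
dial 0.014 (np.float64(0.08559864498326286), np.float64(0.07092224694311043), array([255.84036939, 155.6939314 ]))
dial2 0.006 (np.float64(0.5593840261317096), np.float64(0.07877402406222897), array([234.01690141, 210.88732394]))
dial2 0.014 (np.float64(0.6742745774062866), np.float64(0.07188323223364759), array([234.01690141, 210.88732394]))
dial3 0.006 (np.float64(0.5410816329897533), np.float64(0.08007006702347312), array([232.13962264, 163.06415094]))
dial3 0.014 (np.float64(0.5908558029672317), np.float64(0.07335842009107597), array([232.13962264, 163.06415094]))
[ 0.65544199 -0.2211488   0.53724524] [232.13962264 163.06415094]
```

View pics/rect3.png

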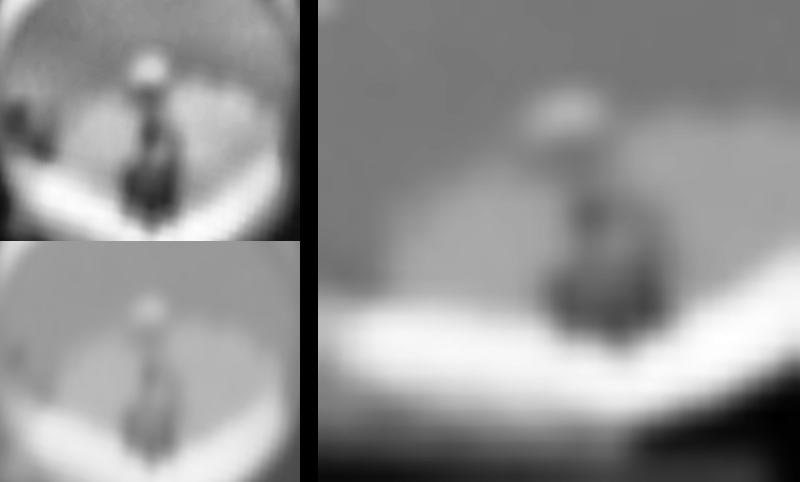

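The pointer (tip about (152,228), hub (150,70) in the upper-left rectified view, 3 px/mm) sits inside the fork, which spans x ≈ 122–180. Checking symmetry with numbers.

```bash
python3 - <<'E'
from hub import *
from scipy.ndimage import map_coordinates
z=np.load("dial3.npz");s=bot.grab_frame("scene");p,T=z["p"],z["T"]
gx,gy,gz=-T[:,1],-T[:,0],-T[:,2];g=z["im"].mean(2)
_,_,h,P=tilt(s,z["im"],p,T,.012)
A=np.arange(-.5,.51,.05)
for xp in (.004,.008):
  C=P+gx*(xp-.012)
  # hub cap sits ahead of the pointer plane: keep C as dial centre in pointer plane
  print("xp",xp);print("a*100",*["%4d"%round(a*100) for a in A])
  for r in np.arange(.02,.056,.003):
    Q=np.array([proj(s,C+r*(np.sin(a)*gy-np.cos(a)*gz))[0] for a in A])
    print("%5.3f"%r,*["%4d"%k for k in map_coordinates(g,[Q[:,1],Q[:,0]],order=1)])
E
```

```text
xp 0.004
a*100  -50  -45  -40  -35  -30  -25  -20  -15  -10   -5    0    5   10   15   20   25   30   35   40   45   50
0.020  176  175  175  173  171  169  164  159  154  149  146  148  149  153  157  161  165  168  172  175  177
0.023  181  181  180  179  177  175  168  161  154  146  143  144  147  151  155  158  163  167  171  175  177
0.026  183  182  182  181  180  177  171  164  155  145  144  143  148  152  154  157  160  164  169  173  176
0.029  184  183  183  182  181  178  173  166  158  150  149  151  156  156  155  155  157  162  168  173  177
0.032  184  184  183  182  180  176  171  165  158  153  153  155  157  155  153  153  158  164  171  176  178
0.035  184  184  183  181  178  171  163  156  151  148  149  151  150  148  147  152  159  168  174  178  180
0.038  184  184  183  181  175  165  152  143  142  143  144  144  140  139  142  151  162  171  177  179  180
0.041  188  187  186  183  177  164  147  134  136  137  137  135  132  130  143  156  167  175  178  180  181
0.044  199  198  197  195  190  178  156  136  133  132  130  128  125  130  147  165  174  
[... 1325 characters left out ...]
 137  151  164  171  176  179  181
0.041  203  201  201  198  191  176  155  135  132  130  128  127  126  126  141  160  173  178  181  183  184
0.044  220  219  218  218  215  205  182  157  148  140  130  130  130  136  157  178  189  193  194  194  197
0.047  231  231  230  230  229  224  210  191  181  166  147  148  154  166  187  205  214  214  215  216  217
0.050  235  235  235  235  235  232  226  217  212  199  180  184  196  202  217  228  232  232  231  231  231
0.053  234  232  232  233  233  233  231  230  229  224  216  216  223  228  233  237  239  238  238  237  236
0.056  223  223  223  224  226  227  228  231  234  233  229  232  235  236  238  239  240  238  238  236  235
```

Prong centres are at −0.15 and +0.135 rad with the pointer at about 0.01, so it is centred within about 1 mm. I'll keep this tilt, grip harder and go back over the stud. With tilt ≈ 0.44 the target TCP is about (0.575, −0.092) and contact should come near z = 0.20.

In the tool's units: -0.033 m is -0.66, -0.01 m is -0.2, -0.12 rad / 2 = -0.06.

Call:
nudge_tcp(steps=[[0.01,0,0,0,-0.06],[0.01,0,0,0,-0.06],[0.01,0,0,0,-0.06],[0.01,0,0,0,-0.045],[0.01,-0.4,0.24,0,0],[0.01,-0.66,0.4,0,0],[0.01,-0.66,0.4,0,0],[0.01,-0.66,0.4,0,0],[0.01,-0.2,0.16,0,0],[0.01,0,0,0,0]], grip_n=80)

```text
t: 21.15
eef_pos: [0.5722, -0.0921, 0.5393]
tcp_rot: [-0.001, 0.713, -0.702, 0.001]
contact_force: [0.3, 0.6, -3.6]
gripper_width: 0.0189
finger_force: 80.8
```

Call:
nudge_tcp(steps=[[0.01,0,0,0.6,0],[0.01,0,0,0.8,0],[0.01,0,0,0.9,0],[0.01,0,0,0.9,0],[0.01,0,0,0.9,0],[0.01,0,0,0.8,0],[0.01,0,0,0.6,0],[0.01,0,0,0.4,0],[0.01,0,0,0,0],[0.01,0,0,0,0]])

```text
t: 22.15
eef_pos: [0.5746, -0.094, 0.2425]
tcp_rot: [0.0, 0.712, -0.703, 0.0]
contact_force: [0.7, 0.0, -2.4]
gripper_width: 0.0186
finger_force: 80.8
```

```bash
python3 - <<'E'
from hub import *
fs=[bot.grab_frame("scene") for _ in range(6)];im=np.mean([f["color"] for f in fs],0).astype(np.uint8);s=fs[0]
p,T=tool();o=bot.get_obs();print(p,np.degrees(np.arctan2(T[1,1],T[0,1])),"to go",T.T@(np.array([.575,-.092,.205])-p),o["contact_force"])
for x in(.006,.014):print(tilt(s,im,p,T,x)[:2])
E
```

```text
[ 0.57422599 -0.09320027  0.24343183] -179.24965636843072 to go [-0.00118544 -0.00070435  0.03843363] [-0.83875967 -0.82427363 -3.32847062]
(np.float64(0.569462607032047), np.float64(0.07921446495293491))
(np.float64(0.7043445088399499), np.float64(0.07304980471648674))
```

```bash
python3 - <<'E'
from hub import *
s=bot.grab_frame("scene");d=bot.grab_frame("side");p,T=tool();H=p-T[:,2]*.0187
g=H+np.array([.01,-.083*.43,-.083*.9])
hs=hub(s["color"],proj(s,g)[0],15);hd=hub(d["color"],proj(d,g)[0],12)
print(hs,proj(s,g),hd,proj(d,g));P,e=tri(s,hs,d,hd);print(P,e,"rel H",P-H)
D=P-H;r=np.arctan2(-D[1],-D[2]);print("tilt",r,"len",np.hypot(D[1],D[2]),"foot",H+.155*np.array([0,-np.sin(r),-np.cos(r)]))
E
```

```text
[270.26363636 198.92727273] [[272.68747999 200.25696698]] [309.40390879 147.65798046] [[308.73833716 149.23912409]]
[ 0.57873095 -0.13337887  0.19015289] 0.0032585768289540066 rel H [ 0.00481208 -0.04021571 -0.07147309]
tilt 0.5125180778068451 len 0.0820104029218207 foot [ 0.57391886 -0.16917102  0.12654155]
```

In the tool's units: 0.014 m is 0.28, 0.01 m is 0.2.

Call:
nudge_tcp(steps=[[0.01,-0.12,0,0.2,0],[0.01,0,0,0.28,0],[0.01,0,0,0.2,0],[0.01,0,0,0.08,0],[0.01,0,0,0,0],[0.01,0,0,0,0],[0.01,0,0,0,0]])

```text
t: 23.25
eef_pos: [0.5742, -0.0872, 0.2049]
tcp_rot: [-0.0, 0.712, -0.702, 0.001]
contact_force: [0.1, -0.3, -4.3]
gripper_width: 0.019
finger_force: 80.7
```

Call:
nudge_tcp(steps=[[0.01,0,0,0.04,0],[0.01,0,0,0.04,0],[0.01,0,0,0,0],[0.01,0,0,0,0],[0.01,0,0,0,0]])

```text
t: 23.75
eef_pos: [0.5737, -0.0872, 0.2003]
tcp_rot: [-0.0, 0.712, -0.702, 0.0]
contact_force: [0.6, -0.6, -3.2]
gripper_width: 0.0193
finger_force: 80.8
```

```bash
python3 - <<'E'
from hub import *
F=[]
for i in range(6): bot.grab_frame("side"); F.append(bot.get_obs()["contact_force"])
print(np.mean(F,0),tool()[0])
E
```

```text
[ 0.22621841 -0.24481867 -3.39450296] [ 0.57371404 -0.08716275  0.20028374]
```

In the tool's units: 0.0015 m is 0.03.

```bash
cat > f.py <<'E'
from hub import *
F=[]
for i in range(6): bot.grab_frame("side"); F.append(bot.get_obs()["contact_force"])
print("mean",np.mean(F,0),tool()[0])
E
```

Call:
nudge_tcp(steps=[[0.01,0,0,0.03,0],[0.01,0,0,0.03,0],[0.01,0,0,0,0],[0.01,0,0,0,0]])

```text
t: 24.45
eef_pos: [0.5739, -0.0872, 0.1975]
tcp_rot: [-0.0, 0.712, -0.702, 0.0]
contact_force: [-0.4, 0.4, -2.4]
gripper_width: 0.0193
finger_force: 81.1
```

```bash
python3 f.py
```

```text
mean [ 0.12264417  0.69834526 -1.58610334] [ 0.57386648 -0.08715381  0.19742028]
```

Call:
nudge_tcp(steps=[[0.01,0,0,0.02,0],[0.01,0,0,0.02,0],[0.01,0,0,0,0],[0.01,0,0,0,0]])

```text
t: 25.15
eef_pos: [0.5738, -0.0871, 0.1954]
tcp_rot: [-0.0, 0.712, -0.702, 0.0]
contact_force: [0.4, 0.2, -0.9]
gripper_width: 0.0191
finger_force: 81.2
```

```bash
python3 f.py
```

```text
mean [ 0.5016062   1.12027296 -0.96293337] [ 0.57385601 -0.08714374  0.1953607 ]
```

In the tool's units: 0.001 m is 0.02.

Call:
nudge_tcp(steps=[[0.01,0,0,0.02,0],[0.01,0,0,0.02,0],[0.01,0,0,0.02,0],[0.01,0,0,0,0],[0.01,0,0,0,0],[0.01,0,0,0,0],[0.01,0,0,0,0],[0.01,0,0,0,0],[0.01,0,0,0,0],[0.01,0,0,0,0]])

```text
t: 26.45
eef_pos: [0.5738, -0.0872, 0.1923]
tcp_rot: [-0.0, 0.712, -0.702, 0.0]
contact_force: [0.6, 0.7, 1.8]
gripper_width: 0.0185
finger_force: 81.5
```

```bash
python3 f.py && python3 - <<'E'
from hub import *
from scipy.ndimage import map_coordinates
fs=[bot.grab_frame("scene") for _ in range(8)];s=fs[0];im=np.mean([f["color"] for f in fs],0);d=bot.grab_frame("side")
p,T=tool();H=p-T[:,2]*.0187;gx,gy,gz=-T[:,1],-T[:,0],-T[:,2]
g=H+np.array([.01,-.083*.47,-.083*.88])
hs=hub(im,proj(s,g)[0],15);hd=hub(d["color"],proj(d,g)[0],12);P,e=tri(s,hs,d,hd)
D=P-H;r=np.arctan2(-D[1],-D[2]);print("tilt",r,"len",np.hypot(D[1],D[2]),e,"foot",H+.155*np.array([0,-np.sin(r),-np.cos(r)]))
print(tilt(s,im,p,T,.006)[:2])
P=tilt(s,im,p,T,.012)[3];C=P+gx*(.004-.012);A=np.arange(-.5,.51,.05);k=im.mean(2)
print("a*100",*["%4d"%round(a*100) for a in A])
for q in np.arange(.026,.054,.003):
    Q=np.array([proj(s,C+q*(np.sin(a)*gy-np.cos(a)*gz))[0] for a in A])
    print("%5.3f"%q,*["%4d"%v for v in map_coordinates(k,[Q[:,1],Q[:,0]],order=1)])
E
```

```text
mean [0.59416495 1.91892291 1.72513308] [ 0.573791   -0.08718282  0.19230457]
tilt 0.5085861443798356 len 0.0821343950789668 0.004149169442364504 foot [ 0.57377589 -0.1626374   0.07557727]
(np.float64(0.5796347384141791), np.float64(0.07750474319269877))
a*100  -50  -45  -40  -35  -30  -25  -20  -15  -10   -5    0    5   10   15   20   25   30   35   40   45   50
0.026  149  148  148  147  147  147  146  146  145  144  142  140  138  136  136  137  138  139  141  143  144
0.029  148  148  147  146  146  145  145  145  145  144  143  141  138  137  136  136  138  140  142  144  145
0.032  149  148  147  145  144  142  141  141  143  144  143  142  140  138  138  138  140  142  144  147  148
0.035  150  149  148  145  143  140  138  137  139  141  142  143  142  140  139  140  142  145  148  150  152
0.038  151  151  150  149  144  139  135  132  134  137  140  142  142  142  140  142  144  148  152  155  158
0.041  157  157  156  154  149  144  138  131  129  132  137  141  141  140  142  144  148  152  157  163  165
0.044  165  166  167  167  164  156  145  134  133  132  134  139  139  139  144  146  154  159  167  173  176
0.047  181  185  187  185  181  174  164  150  140  137  139  138  138  141  146  155  163  172  180  186  190
0.050  198  201  204  206  205  197  186  170  160  152  145  145  141  146  153  166  177  188  196  202  205
0.053  212  218  219  218  217  215  210  195  182  172  165  156  150  157  166  182  194  206  211  218  217
```

Pressed about 6–7 mm: 5.1 N vertical, 6.2 mm of travel. Mid-foot is at about (0.574, −0.163), within 3 mm of the stud, the tilt is unchanged, and the pointer is within about 1.5 mm of the gap's middle. Handing in.

```bash
python3 -c "
from workcell import bot
print(bot.sign_off())"
```

```text
the job is handed in; nothing more can be done
None
```

I handed the job in with the gauge still gripped on the tall stud (pressed about 6–7 mm) and its pointer within about 1.5 mm of the middle of the index gap. I had to lift off the stud after the level press and tilt the gauge in the grip against the block's end face, because the foot slid on the stud instead of rocking. The verdict has not been shown to me.

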